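Start the fume extractor at its switch plate

ROBOT

A 6-joint arm with a two-finger parallel gripper is mounted at the origin on a cart in front of the work surface, level with it; the furniture and walls round the work are solid. World frame = base frame: x ahead of the robot, y to its left, z up, the work surface at z = 0. Lengths are in mm, angles in rad, forces in N, time in s.
With the tool pointing down it reaches from about 300 to 775 mm from the base axis. Payload 14.6 kg.
Tool frame: the origin (TCP) lies at the very end of the fingers, on their centre line; the grasp point (between the pads) lies 19 mm behind it (robot.tcp_to_grasp is the distance from the TCP to the grasp point, in mm); z points along the fingers, y is the direction in which the jaws open and shut (so a half turn about z gives the same grasp; the last joint's range is limited). The gripper opens to 94 mm and grips with 3 to 60 N. Pads are 16 mm wide; open, the fingers measure 119 mm over their backs; the gripper's body (75 mm by 177 mm) begins 78 mm behind the grasp point.
Start: joints at [1.039, 0.3, 1.521, -0, 1.321, -0.067], TCP at [246.53, 491.642, 205.446] pointing down, gripper open.
Joint ranges: [-3.03, 3.03], [-0.79, 2.21], [0.23, 2.52], [-1.04, 4.18], [0, 3.07], [-2.55, 2.55]. Speed limits (rad/s): [2.22, 2.22, 2.57, 3.14, 3.14, 3.14].

INTERFACE

Orientations are given as a rotation vector (axis times angle).
In Python, from station import robot gives the robot as it stands.
- The arm moves only by the shell command python3 -m crank 'ROWS' [OPENING] [FORCE]. ROWS is JSON, a list of rows, each a list of 4 numbers: the shift along the tool's x, y, z in m, then the turn about the tool's z in rad. A call has 1 to 20 rows; each row is the pose to reach, as a shift and turn from the pose measured when the call began, along the tool's axes at that moment; what a row does not reach only later rows make up. A row lasts 1/8 s, in which the tool goes at most 62.5 mm and 10.7 degrees, less where a joint would pass 70% of its speed; a pose out of reach is approached as far as the arm can. A call with a gripper value outside its range is refused whole. OPENING is the opening in per cent of the stroke, from 0 (shut) to 100 (fully open), set as the call begins (- or left out, the last holds). The fingers move at their own pace and stop on an object; FORCE is the grip in N (left out, the last holds). Time passes only in rows, so rows that repeat a pose let the fingers close. It gives the time, the measured TCP pose, the force and the opening at its end, in the units of the state.
- robot.state(): the state, without advancing time (a new reading comes with each control period).
- robot.snapshot(name): name is "scene" or "top" or "wrist"; returns (picture, depth): 384x512x3 uint8, blue, green, red; 384x512 float32, mm along the optical axis (not along the pixel's ray), 0 where there is no reading.
- robot.camera_model(name): a dict with "intrinsics" (3x3 intrinsics, pixels), "k1" (the pictures are not rectified: a ray, as slopes to the right and down, at radius r is drawn at 1 + k1 r^2 times it, then the intrinsics apply), "world_to_cam" (4x4, takes a point from world to camera coordinates). Camera axes: x right, y up, looking along -z (the intrinsics and any distortion apply to the point x, -y, -z); pixel columns grow to the right and rows downward; lengths in mm; the calibration is good to about 2 mm. A picture is of the moment at which its call begins: read the wrist's pose just before it. camera_model takes no time and is no camera call; for the wrist camera it gives the pose at the moment of the call.
- robot.close_job(): hands the job in, once; it reports no verdict.
Trained networks look in the newest picture that a camera, given by its name, has taken for a name from the list of things; names that differ only in an ending like _2 or _b are one class to them, and where a whole thing is asked for, a point or a joint stands for the part that bears it (a point fixed in the world has none). Each returns a list of dicts, best first, with "confidence" (0 to 1); they miss things now and then, are a little off and sometimes report something else, mostly with a low value. They report only what shows in the picture. A call takes as long as a camera call.
- robot.boxes_of(camera, name): "point" ([x, y, z] in mm, in world coordinates, good to about 4 mm: the middle of the surface that is visible of it).
The state is a dict: "time_s": time; "qpos": joint angles; "joint_velocities": joint speeds; "joint_efforts": joint torques, N m; "tcp_pos": TCP position; "ee_rot": TCP orientation; "force": force on the tool from outside, world axes, zero at the start; "wrist_torque": the same for the moment, N m; "gripper_width": finger opening in mm.
Only numpy, scipy, OpenCV 4.12 (cv2) and the standard library are available. Lean on these libraries where they do the work, as an engineer would, in place of code of your own. Each camera call takes 0.05 s, during which the arm holds its last target.

TASK

Start the bench's fume extractor at its switch plate: with a fingertip, lightly press the round flat button until it is fully in, then the square button, then the long bar button; each stays in when let go. Leave the domed stop button alone and do not disturb or pick up anything lying about; finish with the hand clear.

Things in the scene. Friction and masses are not known exactly. Their poses are not given: they have to be found in the camera images.
- switch_plate: aluminium base plate, 180 x 180 x 8 mm, fixed flat on the bench, origin at the centre of its underside, z up. Four grey switch boxes (66 x 66 mm, 40 mm high) stand on it in a 2 x 2 square, 92 mm between centres; which box is in which place varies, and the plate's place and yaw vary. A 26 mm gap lies between the boxes.
- round_switch: grey switch box that carries the round button, fixed on the plate, 66 x 66 x 40 mm, origin at the centre of its underside (8 mm above the bench), its top 48 mm above the bench
- round_top (a point): the middle of the top of the flat-topped round black button, 34 mm across; 74 mm above the bench when up; z up, moves with the button. The cap is cushioned: under the finger it sinks by 1 mm per 1.5 N (10 mm at most) and rises again when let go. Fully in and let go it is 64 mm above the bench
- round_button (a joint): how far the round button is pressed, m, without the cap's cushion: 0 is up (as at the start), 0.010 is fully in, 0.006 is enough. It slides straight down against about 3 N and stays where it is left (no return spring); press slowly (3 cm/s), 14 mm from first touch or until the force passes 6 N. More than 30 N on any switch is too hard
- square_switch: grey switch box that carries the square button, fixed on the plate, 66 x 66 x 40 mm, origin at the centre of its underside (8 mm above the bench), its top 48 mm above the bench
- square_top (a point): the middle of the top of the flat-topped square black button, 32 x 32 mm; 74 mm above the bench when up; z up, moves with the button. The cap is cushioned: under the finger it sinks by 1 mm per 1.5 N (10 mm at most) and rises again when let go. Fully in and let go it is 64 mm above the bench
- square_button (a joint): how far the square button is pressed, m, without the cap's cushion: 0 is up (as at the start), 0.010 is fully in, 0.006 is enough. It slides straight down against about 3 N and stays where it is left (no return spring); press slowly (3 cm/s), 14 mm from first touch or until the force passes 6 N. More than 30 N on any switch is too hard
- bar_switch: grey switch box that carries the bar button, fixed on the plate, 66 x 66 x 40 mm, origin at the centre of its underside (8 mm above the bench), its top 48 mm above the bench
- bar_top (a point): the middle of the top of the flat-topped long bar-shaped black button, 18 mm (own x) by 52 mm (own y); 74 mm above the bench when up; z up, moves with the button. The cap is cushioned: under the finger it sinks by 1 mm per 1.5 N (10 mm at most) and rises again when let go. Fully in and let go it is 64 mm above the bench
- bar_button (a joint): how far the bar button is pressed, m, without the cap's cushion: 0 is up (as at the start), 0.010 is fully in, 0.006 is enough. It slides straight down against about 3 N and stays where it is left (no return spring); press slowly (3 cm/s), 14 mm from first touch or until the force passes 6 N. More than 30 N on any switch is too hard
- dome_switch: grey switch box that carries the dome button, fixed on the plate, 66 x 66 x 40 mm, origin at the centre of its underside (8 mm above the bench), its top 48 mm above the bench
- dome_top (a point): the middle of the top of the domed, mushroom-shaped black stop button, 44 mm across, higher than the others; not to be touched; 86 mm above the bench when up; z up, moves with the button
- dome_button (a joint): how far the domed stop button is pressed, m: 0 is up (as at the start), 0.010 is fully in; it slides down easily (3 N) and stays where it is left, so do not touch it
- pencil_a: loose bystander, to be left alone: a red pencil, 153 x 7 mm, origin under its middle, own y along it; it lies on the plate in the gap between the switch boxes
- marker_a: loose bystander, to be left alone: a white marker pen with a black cap, 124 x 14 mm, origin under its middle, own y along it; lies on the bench left of the plate
- fid: loose bystander, to be left alone: a flat pale plastic lead-opening tool, 128 x 21 x 8 mm, origin under its middle, own y along it; lies on the bench right of the plate
- glass_nugget3: loose bystander, to be left alone: a blue glass nugget, 24 mm across, 9 mm high, origin under its middle; on the bench left of the plate
- glass_nugget0: loose bystander, to be left alone: a blue glass nugget, 24 mm across, 10 mm high, origin under its middle; on the bench right of the plate

How it is judged:
By the outcome, as a careful person would: the job done as asked, in the order asked, and still so for the second after the job is handed in, with the robot touching nothing.
It also fails if it takes over 48 s, if anything falls off the work surface, if the arm or the gripper's body presses on something with over 40 N, if the wrist force passes 120 N, or if a joint passes its speed limit or range.

## Working session

There is one attempt and no reset: what is moved stays moved. The work goes in short steps, Python scripts to look and compute and a shell command to move; the robot and the scene stay as the last step left them, time stands still between calls to the robot, and variables do not carry over. Pictures are saved under pics/ and viewed, and the job is handed in when it is done.

```bash
ls; mkdir -p pics
python3 - <<'E'
from station import robot
import cv2
s=robot.state();print(s['time_s'],s['tcp_pos'],s['ee_rot'],s['force'],s['gripper_width'])
for n in ("scene","top","wrist"):
    p,d=robot.snapshot(n);cv2.imwrite(f"pics/{n}0.png",p)
    if n=="wrist": continue
    for t in ("round_top","square_top","bar_top","dome_top","round_switch","pencil_a"):
        print(n,t,[(b.get('point'),b['confidence']) for b in robot.boxes_of(n,t)][:2])
E
```

```text
pics
0.0 [246.40432066 491.42433806 204.91804659] [-7.23469375e-01 -3.05685662e+00  1.71227187e-03] [-0.06307825  0.43465469  0.05254191] 94.163139091443
scene round_top [([578.8, -27.7, 69.4], 0.54)]
scene square_top [([559.7, -119.8, 70.9], 0.94), ([571.7, -35.6, 46.1], 0.52)]
scene bar_top [([475.8, -101.8, 67.4], 0.57)]
scene dome_top [([492.9, -12.6, 79.8], 0.55)]
scene round_switch [([573.7, -38.0, 48.2], 0.91)]
scene pencil_a []
top round_top [([568.3, -115.0, 43.0], 0.68), ([587.5, -24.9, 71.8], 0.54)]
top square_top [([570.7, -115.7, 71.5], 0.8), ([616.6, 54.9, 8.2], 0.59)]
top bar_top [([479.0, -97.9, 72.5], 0.48), ([477.6, -97.6, 72.9], 0.47)]
top dome_top [([496.3, -5.5, 85.8], 0.78)]
top round_switch [([581.5, -29.4, 47.2], 0.85), ([478.1, -96.7, 71.0], 0.5)]
top pencil_a [([535.0, -62.7, 10.9], 0.61), ([570.6, -116.6, 69.4], 0.48)]
```

View pics/top0.png

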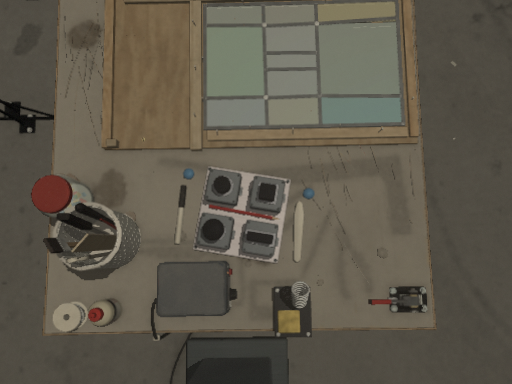

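View pics/scene0.png

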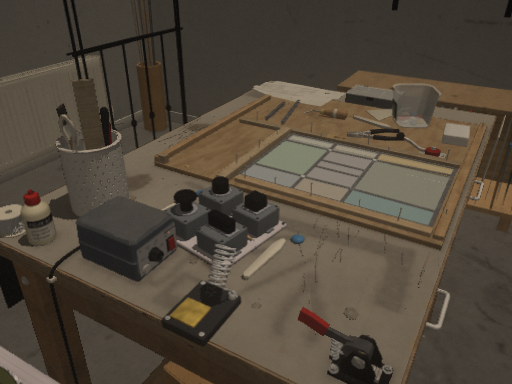

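```bash
cat > h.py <<'E'
import numpy as np,cv2
from station import robot
def deproj(cam,u,v,depth,cm=None):
    c=cm or robot.camera_model(cam);K=np.array(c['intrinsics']);k=float(c['k1'])
    q=cv2.undistortPoints(np.array([[[u,v]]],float),K,np.array([k,0,0,0,0.]))[0,0]
    W=np.linalg.inv(np.array(c['world_to_cam']))
    return (W@[q[0]*depth,-q[1]*depth,-depth,1])[:3]
def cloud(cam,d,cm=None):
    c=cm or robot.camera_model(cam);K=np.array(c['intrinsics']);k=float(c['k1'])
    h,w=d.shape;g=np.stack(np.meshgrid(np.arange(w),np.arange(h)),-1).reshape(-1,1,2).astype(float)
    q=cv2.undistortPoints(g,K,np.array([k,0,0,0,0.]))[:,0]
    z=d.reshape(-1).astype(float);W=np.linalg.inv(np.array(c['world_to_cam']))
    P=np.c_[q[:,0]*z,-q[:,1]*z,-z,np.ones(len(z))]@W.T
    P=P[:,:3].reshape(h,w,3);P[d<=0]=np.nan;return P
E
python3 - <<'E'
from h import *
p,d=robot.snapshot("top");P=cloud("top",d)
cv2.imwrite("pics/crop1.png",cv2.resize(p[155:275,180:320],None,fx=5,fy=5,interpolation=cv2.INTER_CUBIC))
for n,(u,v) in dict(round=(222,185),square=(267,193),bar=(260,239),dome=(215,231)).items():
    w=P[v-14:v+15,u-16:u+17].reshape(-1,3);m=(w[:,2]>62)
    q=w[m];print(n,m.sum(),np.nanmedian(q,0),(np.nanmin(q,0)+np.nanmax(q,0))/2, np.nanmax(q,0)-np.nanmin(q,0))
    if n=="bar":
        r=cv2.minAreaRect(q[:,:2].astype(np.float32));print(r)
# height map: max z on grid
m=np.isfinite(P[...,2])
for x0 in range(200,800,50):
    print(x0,[int(np.nanmax(np.r_[P[m&(P[...,0]>=x0)&(P[...,0]<x0+50)&(P[...,1]>=y0)&(P[...,1]<y0+50)][:,2],-1])) for y0 in range(500,-300,-50)])
E
```

```text
round 247 [586.46149371 -22.45967028  73.72383873] [586.85801178 -23.0876431   70.31975607] [33.15877073 34.22877848 13.96342054]
square 261 [ 569.30997821 -113.52060234   73.70856076] [ 570.55714464 -114.2326424    71.20724007] [34.69855001 34.14322222 15.96407929]
bar 246 [480.27810684 -97.89279117  73.50862946] [480.07333719 -97.92454929  71.07367368] [25.59750534 50.84407915 14.06156411]
((480.0661315917969, -97.52789306640625), (51.851749420166016, 17.930143356323242), 79.46216583251953)
dome 379 [495.7556303   -5.96480105  83.07729332] [496.64311233  -5.91407449  81.87080151] [41.15486974 41.15317818 14.02232765]
200 [-1, -1, -1, -1, -1, -1, -1, -1, -1, -1, -1, -1, -1, -1, -1, -1]
250 [-1, -1, -1, -1, 2, 1, 1, 2, 8, 3, 3, 1, 2, 22, 21, 0]
300 [-1, -1, -1, -1, 43, 45, 104, 93, 78, 87, 87, 85, 4, 23, 66, 5]
350 [-1, -1, -1, -1, 40, 43, 98, 77, 81, 87, 89, 87, 4, 19, 110, 4]
400 [-1, -1, -1, -1, 4, 149, 212, 199, 80, 88, 89, 88, 48, 50, 13, 5]
450 [-1, -1, -1, -1, 4, 216, 215, 276, 5, 16, 88, 88, 77, 78, 12, 5]
500 [-1, -1, -1, -1, 123, 151, 216, 183, 4, 17, 88, 88, 51, 53, 12, 6]
550 [-1, -1, -1, -1, 123, 124, 3, 6, 4, 17, 51, 77, 74, 79, 47, 12]
600 [-1, -1, -1, -1, 121, 120, 5, 5, 4, 12, 51, 76, 52, 51, 11, 6]
650 [-1, -1, -1, -1, 4, 5, 37, 24, 17, 18, 34, 27, 26, 27, 29, 27]
700 [-1, -1, -1, -1, 5, 6, 33, 17, 17, 17, 56, 52, 36, 26, 53, 27]
750 [-1, -1, -1, -1, 5, 5, 32, 17, 18, 18, 38, 22, 22, 22, 21, 21]
```

View pics/crop1.png

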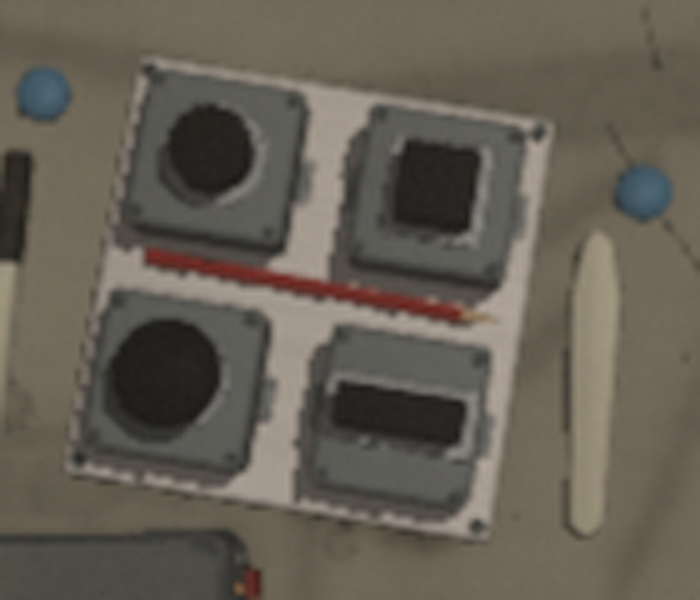

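View pics/wrist0.png

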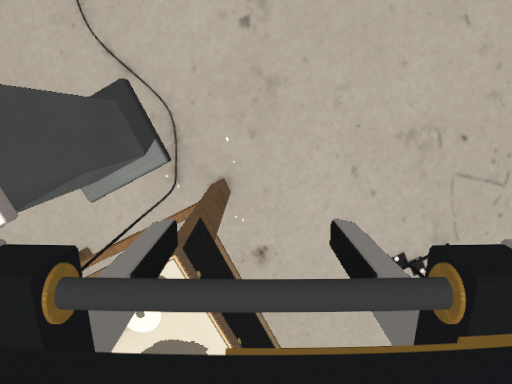

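```bash
cat >> h.py <<'E'
from scipy.spatial.transform import Rotation as Ro
def shifts(*targets,yaw=None):
    s=robot.state();R=Ro.from_rotvec(s['ee_rot']).as_matrix();p=np.array(s['tcp_pos'])
    print('t',s['time_s'],'tcp',p.round(1),'F',np.round(s['force'],2),'w',round(s['gripper_width'],1),'q',np.round(s['qpos'],2))
    for t in targets: print(t,(R.T@(np.array(t)-p)/1000).round(4))
    if yaw is not None:
        y=np.degrees(np.arctan2(R[1,1],R[0,1]));print('yaw y-axis',y,'turn',-np.radians((yaw-y+90)%180-90))
E
python3 - <<'E'
from h import *
shifts((246.4,491.4,350),(340,300,350),(420,60,350),(570,-23,300),yaw=79.6)
E
```

```text
t 0.8 tcp [246.5 491.6 205.5] F [ 0.16 -0.06 -0.34] w 94.1 q [ 1.04  0.3   1.52  0.    1.32 -0.07]
(246.4, 491.4, 350) [ 0.     -0.0003 -0.1445]
(340, 300, 350) [-0.1695 -0.1294 -0.1445]
(420, 60, 350) [-0.3485 -0.3081 -0.1445]
(570, -23, 300) [-0.5198 -0.3151 -0.0945]
yaw y-axis 63.36969749314874 turn -0.28327221733924374
```

```bash
python3 -m crank '[[0,0,-0.04,0],[0,0,-0.08,0],[0,0,-0.12,0],[0,0,-0.145,0],[-0.028,-0.022,-0.145,-0.03],[-0.056,-0.043,-0.145,-0.06],[-0.085,-0.065,-0.145,-0.1],[-0.113,-0.086,-0.145,-0.14],[-0.141,-0.108,-0.145,-0.18],[-0.170,-0.130,-0.145,-0.22],[-0.195,-0.155,-0.145,-0.28],[-0.221,-0.181,-0.145,-0.28],[-0.246,-0.206,-0.145,-0.28],[-0.272,-0.232,-0.145,-0.28],[-0.297,-0.257,-0.145,-0.28],[-0.323,-0.283,-0.145,-0.28],[-0.348,-0.308,-0.145,-0.28],[-0.348,-0.308,-0.145,-0.28]]' 0 10
python3 - <<'E'
from h import *
shifts((586.8,-22.8,200),(586.8,-22.8,110),yaw=79.6)
E
```

```text
time_s: 3.05
tcp_pos: [419.9, 58.9, 350.3]
ee_rot: [-0.294, -3.128, 0.0]
force: [-0.8, -0.2, -0.5]
gripper_width: 0.8
t 3.05 tcp [419.9  58.9 350.3] F [-0.85 -0.18 -0.47] w 0.8 q [ 0.05 -0.06  1.59 -0.    1.61 -1.33]
(586.8, -22.8, 200) [-0.1793 -0.0491  0.1503]
(586.8, -22.8, 110) [-0.1793 -0.0491  0.2403]
yaw y-axis 79.25477842706931 turn -0.006025253096554147
```

```bash
python3 -m crank '[[-0.04,-0.011,0,0],[-0.08,-0.022,0.02,0],[-0.12,-0.033,0.05,0],[-0.16,-0.044,0.09,0],[-0.179,-0.049,0.12,0],[-0.179,-0.049,0.15,0],[-0.179,-0.049,0.15,0],[-0.179,-0.049,0.15,0]]'
python3 - <<'E'
from h import *
cm=robot.camera_model("wrist");p,d=robot.snapshot("wrist");cv2.imwrite("pics/w2.png",p)
p2,d2=robot.snapshot("top");cv2.imwrite("pics/t2.png",cv2.resize(p2[130:300,150:350],None,fx=4,fy=3.5))
np.savez("w2.npz",d=d,p=p);P=cloud("wrist",d,cm);np.save("w2P.npy",P)
z=P[...,2]
m=((z>66)&(z<95)).astype(np.uint8)
n,l,st,c=cv2.connectedComponentsWithStats(m)
for i in range(1,n):
    if st[i,4]>300: 
        q=P[l==i];print(st[i],q.mean(0).round(1),(q.min(0)+q.max(0))[:2]/2,q.min(0).round(),q.max(0).round(),cv2.minAreaRect(q[:,:2].astype(np.float32)))
shifts((586.8,-22.8,110),(586.8,-22.8,80),yaw=79.6)
E
```

```text
time_s: 4.05
tcp_pos: [586.9, -22.1, 202.0]
ee_rot: [0.293, 3.126, -0.0]
force: [1.0, -0.2, 0.3]
gripper_width: 0.2
[ 26   0  46  22 519] [ 384.4 -174.7   82.5] [ 382.81199073 -171.31689554] [ 369. -188.   66.] [ 396. -155.   95.] ((384.2193908691406, -171.95135498046875), (35.29972839355469, 24.491384506225586), 80.11293029785156)
[ 206    0  148   35 3244] [428.4  21.   80.2] [420.42539037  33.99919062] [404. -32.  66.] [437. 100.  86.] ((431.9030456542969, 31.101730346679688), (134.0146484375, 29.165382385253906), 78.5395736694336)
[ 411    0   72  106 1724] [493.6 162.9  81.4] [491.12025703 180.12284938] [439. 153.  66.] [543. 207.  95.] ((496.54779052734375, 173.50204467773438), (108.60095977783203, 38.181819915771484), 16.517024993896484)
[ 229   72   47   48 1683] [497.6  -5.9  82.9] [497.31731043  -5.72904651] [476. -27.  75.] [519.  16.  88.] ((497.3748779296875, -5.971794128417969), (42.402793884277344, 42.56909942626953), 24.522579193115234)
[ 130   88   56   20 1043] [481.4 -95.1  73.2] [480.92655762 -96.00415277] [ 468. -123.   66.] [494. -69.  76.] ((481.09136962890625, -96.0625), (52.299903869628906, 17.890077590942383), 78.53544616699219)
[237 173  32  34 848] [587.2 -22.2  73.6] [588.21659409 -22.31690059] [571. -39.  66.] [605.  -6.  76.] ((587.7982788085938, -22.199867248535156), (33.04359817504883, 32.64277267456055), 15.122404098510742)
[148 174  33  32 961] [ 570.8 -111.4   73.2] [ 571.31666385 -112.32818252] [ 553. -130.   66.] [589. -95.  76.] ((571.2766723632812, -112.72245025634766), (31.6358699798584, 32.070030212402344), 79.67758178710938)
t 4.15 tcp [587.  -22.3 202.1] F [-0.5   0.47  0.96] w 0.6 q [-0.1   0.38  1.42 -0.    1.34 -1.48]
(586.8, -22.8, 110) [ 0.0003 -0.0005  0.0921]
(586.8, -22.8, 80) [ 0.0004 -0.0006  0.1221]
yaw y-axis 79.27561289115116 turn -0.005661623100437474
```

View pics/w2.png

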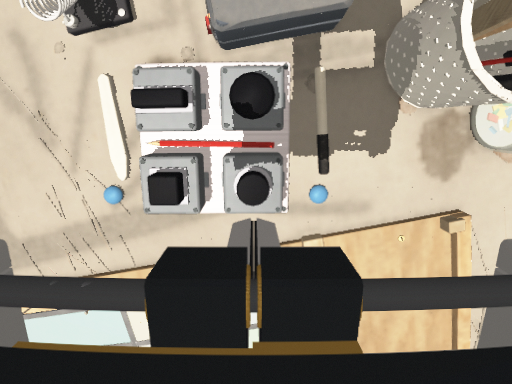

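View pics/t2.png

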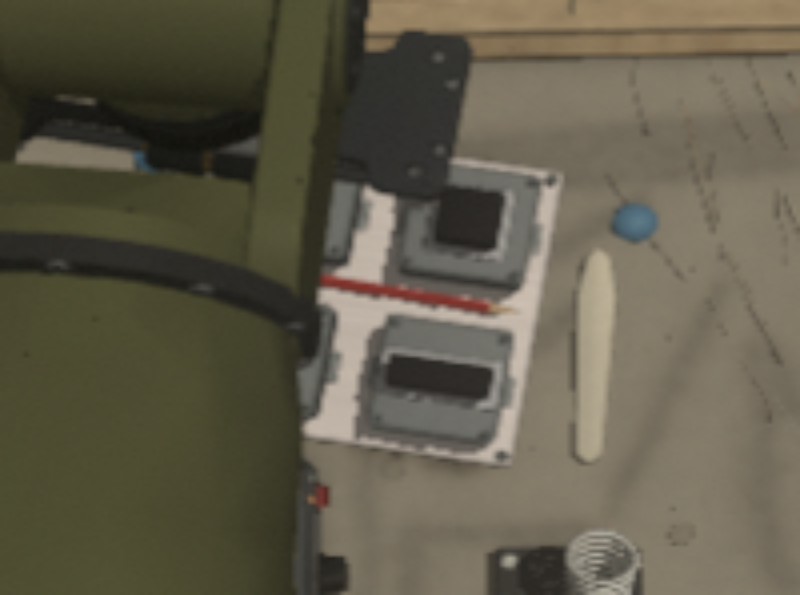

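```bash
python3 -m crank '[[0,0,0.03,0],[0,0,0.06,0],[0,0,0.09,0],[0,0,0.11,0],[0,0,0.12,0],[0,0,0.1235,0],[0,0,0.127,0],[0,0,0.1305,0],[0,0,0.1305,0]]'
```

```text
time_s: 5.28
tcp_pos: [587.7, -22.4, 72.0]
ee_rot: [0.293, 3.124, -0.0]
force: [0.3, 0.6, 2.2]
gripper_width: 0.3
```

```bash
python3 -m crank '[[0,0,0.003,0],[0,0,0.006,0],[0,0,0.009,0],[0,0,0.0105,0],[0,0,0.0105,0]]'
```

```text
time_s: 5.9
tcp_pos: [587.8, -22.4, 61.6]
ee_rot: [0.293, 3.124, -0.0]
force: [-0.3, 0.4, 3.6]
gripper_width: 0.8
```

```bash
python3 -m crank '[[0,0,0.001,0],[0,0,0.002,0],[0,0,0.002,0]]'
```

```text
time_s: 6.28
tcp_pos: [587.8, -22.4, 59.8]
ee_rot: [0.293, 3.124, -0.0]
force: [-1.8, 0.1, 6.4]
gripper_width: 0.2
```

Force rose to 6.4 N at the end stop. Lift, and go to the square at (571, −113).

```bash
python3 -m crank '[[0,0,-0.005,0],[0,0,-0.02,0],[0,0,-0.05,0],[0,0,-0.08,0],[0,0,-0.08,0]]'
python3 - <<'E'
from h import *
shifts((570.9,-113.4,140),(570.9,-113.4,80),yaw=79.6)
E
```

```text
time_s: 6.9
tcp_pos: [588.4, -22.4, 142.6]
ee_rot: [0.293, 3.12, -0.0]
force: [0.1, 0.3, -1.3]
gripper_width: 0.4
t 6.9 tcp [588.4 -22.4 142.6] F [ 0.15  0.34 -1.28] w 0.4 q [-0.1   0.44  1.49 -0.    1.21 -1.48]
(570.9, -113.4, 140) [ 0.0003 -0.0926  0.0025]
(570.9, -113.4, 80) [ 0.0008 -0.0927  0.0625]
yaw y-axis 79.27106289992726 turn -0.005741035428231317
```

```bash
python3 -m crank '[[0,-0.03,0,0],[0,-0.06,0,0],[0,-0.085,0,0],[0.0005,-0.0927,0.01,0],[0.001,-0.0927,0.03,0],[0.001,-0.0927,0.05,0],[0.001,-0.0927,0.061,0],[0.001,-0.0927,0.0645,0],[0.001,-0.0927,0.068,0],[0.001,-0.0927,0.071,0],[0.001,-0.0927,0.071,0]]'
```

```text
time_s: 8.28
tcp_pos: [571.0, -113.3, 71.9]
ee_rot: [0.293, 3.119, -0.0]
force: [0.3, 0.7, 2.3]
gripper_width: 0.3
```

```bash
python3 -m crank '[[0,0,0.003,0],[0,0,0.006,0],[0,0,0.009,0],[0,0,0.011,0],[0,0,0.012,0],[0,0,0.012,0]]'
```

```text
time_s: 9.02
tcp_pos: [571.2, -113.4, 60.1]
ee_rot: [0.293, 3.119, -0.0]
force: [-1.8, 0.6, 6.0]
gripper_width: 0.5
```

```bash
python3 -m crank '[[0,0,-0.005,0],[0,0,-0.02,0],[0,0,-0.05,0],[0,0,-0.08,0],[0,0,-0.08,0]]'
python3 - <<'E'
from h import *
shifts((480.6,-96.7,140),(480.6,-96.7,80),yaw=79.6)
E
```

```text
time_s: 9.65
tcp_pos: [571.5, -113.6, 142.9]
ee_rot: [0.292, 3.115, -0.001]
force: [-0.6, -0.6, -0.2]
gripper_width: 0.3
t 9.65 tcp [ 571.5 -113.6  142.9] F [-0.56 -0.61 -0.18] w 0.3 q [-0.26  0.42  1.51  0.    1.2  -1.64]
(480.6, -96.7, 140) [ 0.0924 -0.0003  0.0017]
(480.6, -96.7, 80) [ 0.0932 -0.0003  0.0617]
yaw y-axis 79.277688134433 turn -0.005625403272389279
```

```bash
python3 -m crank '[[0.03,0,0,0],[0.06,0,0,0],[0.085,0,0,0],[0.0926,0,0.01,0],[0.093,0,0.03,0],[0.093,0,0.05,0],[0.093,0,0.061,0],[0.093,0,0.0645,0],[0.093,0,0.068,0],[0.093,0,0.071,0],[0.093,0,0.071,0]]'
```

```text
time_s: 11.02
tcp_pos: [481.3, -96.5, 71.0]
ee_rot: [0.292, 3.114, -0.002]
force: [-0.0, -0.1, 2.0]
gripper_width: 0.6
```

```bash
python3 -m crank '[[0,0,0.003,0],[0,0,0.006,0],[0,0,0.009,0],[0,0,0.010,0],[0,0,0.011,0],[0,0,0.011,0]]'
```

```text
time_s: 11.78
tcp_pos: [481.4, -96.5, 60.1]
ee_rot: [0.292, 3.114, -0.002]
force: [-2.7, 0.2, 6.5]
gripper_width: 0.8
```

Now lift high and check with the cameras.

```bash
python3 -m crank '[[0,0,-0.005,0],[0,0,-0.02,0],[0,0,-0.05,0],[0,0,-0.09,0],[-0.03,0,-0.13,0],[-0.06,0,-0.15,0],[-0.09,0.03,-0.16,0],[-0.1,0.05,-0.16,0],[-0.1,0.05,-0.16,0],[-0.1,0.05,-0.16,0]]'
python3 - <<'E'
from h import *
cm=robot.camera_model("wrist");p,d=robot.snapshot("wrist");cv2.imwrite("pics/w3.png",p)
P=cloud("wrist",d,cm)
for n,(x,y) in dict(round=(587.5,-22.4),square=(570.9,-113.4),bar=(480.6,-96.7),dome=(497,-6)).items():
    m=(np.hypot(P[...,0]-x,P[...,1]-y)<7)&(P[...,2]<120);print(n,m.sum(),np.median(P[m][:,2]) if m.sum() else None)
for n,(x,y) in dict(round=(587.5,-22.4),dome=(497,-6)).items():
    m=(np.hypot(P[...,0]-x,P[...,1]-y)<15);print(n,m.sum())
p,d=robot.snapshot("scene");cv2.imwrite("pics/s3.png",cv2.resize(p[150:300,130:330],None,fx=4,fy=4))
shifts()
E
```

```text
time_s: 13.02
tcp_pos: [586.0, -65.8, 221.3]
ee_rot: [0.292, 3.115, -0.002]
force: [1.1, 0.9, 0.5]
gripper_width: 0.4
round 125 63.80221926954994
square 123 63.72876971155131
bar 148 63.86934135806439
dome 170 85.5147450618866
round 574
dome 765
t 13.125 tcp [586.1 -66.1 221.5] F [ 0.35 -0.11  0.14] w 0.2 q [-0.17  0.37  1.39 -0.    1.37 -1.56]
```

View pics/w3.png

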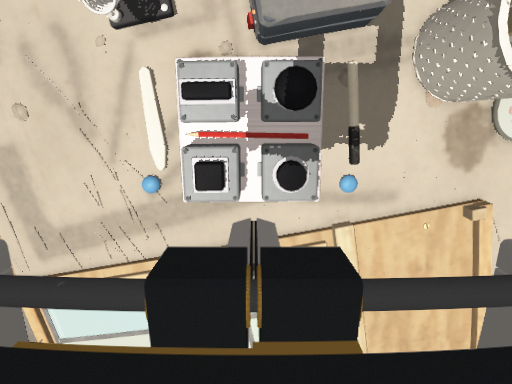

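View pics/s3.png

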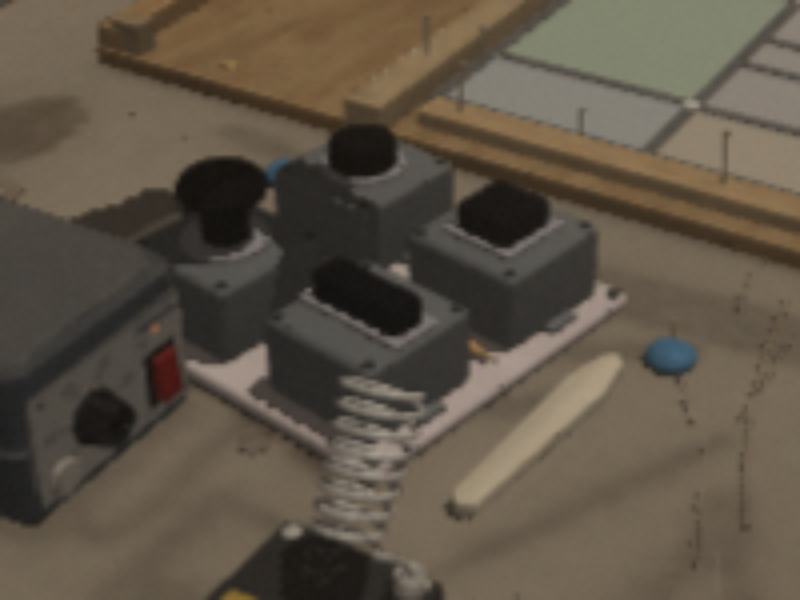

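The wrist view shows all three flat buttons down at about 64 mm: bar (207,90), square (209,176) and round (291,176). The dome (295,88) is still up at 85.5 mm. The pencil, marker, opening tool and nuggets lie as before. The hand is 135 mm clear above.

```bash
python3 -c "
from station import robot
print(robot.close_job())"
```

```text
the job is handed in; nothing more can be done
None
```

I pressed the round, square and bar buttons in that order with the closed fingertips, and the job is handed in at about 13 s of robot time. Each press was slow and stopped at 6.0–6.5 N, well under the 30 N limit.

- **Buttons:** in the last wrist-camera depth check, the let-go tops stood at 63.8, 63.7 and 63.9 mm (round, square, bar), against 64 mm for fully in.
- **Stop button:** the dome read 85.5 mm, against 86 mm when up, so it was not pressed.
- **Loose items:** judged by eye in the last pictures only, the pencil, marker, opening tool and nuggets lay where they started. I did not measure their positions.
- **Hand:** the fingertips ended at z = 221 mm, clear of everything, with the wrist force near zero.

The top and wrist cameras agreed on the button positions to about 2 mm. No check failed.

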